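# Fetch the sample rack from behind the reagent bottles

## Robot

A 6-joint arm with a two-finger parallel gripper is mounted at the origin on the work surface. World frame = base frame: x ahead of the robot, y to its left, z up, the work surface at z = 0. Lengths are in mm, angles in rad, forces in N, time in s.
With the tool pointing down it reaches from about 300 to 775 mm from the base axis. Payload 14.6 kg.
Tool frame: the origin (TCP) lies on the centre line of the jaws, within the pads' length; the fingertips stand 19 mm ahead of it and the grasp point (between the pads) is the TCP (bot.tip_reach is the distance from the TCP to the fingertips, in mm); y points along the fingers, x is the direction in which the jaws open and shut, and the axes are right-handed (so a half turn about y gives the same grasp; the last joint's range is limited). The gripper opens to 85 mm and grips with 20 to 120 N. Pads are 22 mm wide; open, the fingers measure 114 mm over their backs; the gripper's body (76 mm by 85 mm) begins 54 mm behind the grasp point. The pads swing forward as they close: fully open they stand 13 mm farther back than shut.
Start: joints at [-1.285, 0.3, 1.521, -0, 1.321, -0.067], TCP at [190.032, -516.118, 250.281] pointing down, gripper open.
Joint ranges: [-3.03, 3.03], [-0.79, 2.21], [0.23, 2.52], [-1.04, 4.18], [0, 3.07], [-2.55, 2.55]. Speed limits (rad/s): [2.22, 2.22, 2.57, 3.14, 3.14, 3.14].

## Interface

Orientations are given as a unit quaternion [w, x, y, z].
In Python, from rig import bot gives the robot as it stands. Calls block until the motion is done:
- bot.move_to(position, orientation): joint-space move of the TCP to a pose.
- bot.servo_line(position, attitude=None, speed=150, until_force=None): straight line of the TCP; attitude=None keeps the orientation; speed is the mean speed in mm/s. With until_force (N) it stops when the force on the tool has changed by that much, and returns True; else False.
- bot.move_joints(angles): joint-space move.
- bot.move_gripper(opening, grip_force=None): finger opening in mm; grip_force is the grip in N (None keeps the last); returns when the fingers have stopped.
- bot.dwell(seconds).
- bot.ik(position, orientation): joint angles nearest the present ones, or None.
- bot.read_state(): the state.
- bot.read_camera(name): name is "side" or "top"; returns a dict with "image" (384x512x3 uint8, blue, green, red), "depth" (384x512 float32, mm along the optical axis (not along the pixel's ray), 0 where there is no reading), "fovy" (degrees; the focal length in pixels is half the picture's height over the tangent of half this angle, whatever the lens; pixels are square), "cx", "cy" (the principal point, pixels), "eye" and "attitude" of the camera in the world. Camera axes: x right, y down, z forward; pixel columns grow to the right and rows downward; lengths in mm; the calibration is good to about 2 mm. A picture is of the moment at which its call begins.
A pose or a line that the arm cannot do raises bot.MotionError and nothing moves.
- bot.finish_job(): hands the job in, once; it reports no verdict.
The state is a dict: "clock": time; "joint_positions": joint angles; "qvel": joint speeds; "effort": joint torques, N m; "ee_pos": TCP position; "tool_rot": TCP orientation; "ft_force": force on the tool from outside, world axes, zero at the start; "moment": the same for the moment, N m; "grip_width": finger opening in mm.
Only numpy, scipy, OpenCV 4.12 (cv2) and the standard library are available. Lean on these libraries where they do the work, as an engineer would, in place of code of your own. Each camera call takes 0.05 s, during which the arm holds its last target. There are 200 camera calls.

## Task

The orange sample rack is needed on the mixer: stand the three bottles with red, blue and yellow caps over in the white spill tray, lift the rack straight up out of its docked row and set it level in the middle of the mixer's rubber mat, squared up with the platform. Then put each of the three bottles back upright on the very spot where it stood at the start. Keep everything upright, do not drop anything, and leave the white-capped bottle and the timer where they are.

Things in the scene. Friction and masses are not known exactly. Their poses are not given: they have to be found in the camera images.
- bottle_red: Screw-cap bottle, white body, RED cap. 108 mm tall; body 42 mm wide up to 68 mm, then a shoulder; cap 32 mm wide from 84 to 108 mm up (take it by the cap). 0.09 to 0.18 kg. Origin: centre of the underside, z up. At the start one of three such bottles, in any order, about 54 mm apart and some 7 mm in front of the docked row; that start position is where it must return.
- bottle_blue: The same bottle with an amber body and a BLUE cap; same sizes, origin and axes.
- bottle_yellow: The same bottle with a clear body and a YELLOW cap; same sizes, origin and axes.
- sample_rack: Orange tube rack, loose middle piece of the docked row: 50 mm (its x) by 104 mm (its y) by 52 mm high, tube caps 5 mm above its top. Keys at its y ends, 12 mm out, sit in slots of the grey racks with 1.5 to 2 mm play: it comes only straight up, free after 52 mm. Grip its front and back faces, 50 mm apart. 0.15 to 0.31 kg. Origin: centre of the underside, at the start 4 mm above the bench; z up.
- dock_row: Docked row, fastened to the bench: steel base plate 50 x 240 x 4 mm with a grey tube rack at each y end (50 mm in x, top at 56 mm, tube caps to 61 mm above the bench); the orange rack stands between them, with its axes parallel to the row's. Origin: centre of the plate's underside; y along the row, x to its back; the bottles stand on its -x side.
- tray: White plastic spill tray on the bench, at the left or right side, fixed: 214 mm (its x) by 146 mm (its y), rim 18 mm high, walls and floor 4 mm thick. Origin: centre of its underside; z up. Room for the three bottles in a line along its x.
- mixer: Platform mixer, fixed to the bench on the side opposite the tray, not running: white housing, dark panel on its -x face, level platform 160 mm (its x) by 180 mm (its y) with a blue-grey rubber mat on top, 90 mm above the bench, and 2 mm lips at the y ends. Origin: on the bench under the platform's centre. The rack's x is to lie along the mixer's x, either way round.
- mixer_mat (a point): The centre of the top of the mixer's rubber mat (150 x 170 mm), 90 mm above the bench: the target for the centre of the rack's underside. Axes as the mixer's.
- bottle_white: The same bottle with a clear body and a WHITE cap, standing by one end of the docked row: not to be moved. Same sizes, origin and axes.
- timer: Small white bench timer lying flat, 58 x 58 x 18 mm, with a grey display, between tray and mixer in front of the bottles: not to be moved. Origin: centre of its underside.
Things that resemble listed ones, but are neither listed nor needed, are in the scene too. Leave any green, pink or purple look-alike of the bottle_yellow alone.

How it is judged:
By the outcome, as a careful person would: the job done as asked, in the order asked, and still so for the second after the job is handed in, with the robot touching nothing.
It also fails if it takes over 125 s, if anything falls off the work surface, if the arm or the gripper's body presses on something with over 40 N, if the wrist force passes 120 N, or if a joint passes its speed limit or range.

## Working session

There is one attempt and no reset: what is moved stays moved. The work goes in short steps, each a Python script; the robot and the scene stay as the last script left them, time stands still between calls to the robot, and variables do not carry over. Pictures are saved under pics/ and viewed, about 12 in all and at most 16, crops included, and the job is handed in when it is done.

```bash
ls; mkdir -p pics; python3 - <<'E'
from rig import bot
import cv2,numpy as np
for n in("top","side"):
    c=bot.read_camera(n); cv2.imwrite(f"pics/{n}0.png",c["image"]); np.savez(f"{n}0.npz",**c)
    print(n,c["fovy"],c["cx"],c["cy"],c["eye"],c["attitude"],(c["depth"]>0).mean(),[k for k in c])
print(bot.read_state())
E
```

```text
pics
top 44.74304029628532 252.33061181775338 192.83880825156103 [ 364.54953287  -12.14978863 1176.66725025] [ 0.06149102 -0.69943989  0.71087828 -0.04067876] 0.9959716796875 ['image', 'depth', 'fovy', 'cx', 'cy', 'eye', 'attitude']
side 45.31135924370293 253.1691622882351 190.44525024660538 [279.20001774 803.260269   960.67934786] [ 0.05202734 -0.15758243  0.91657148 -0.36380992] 0.99609375 ['image', 'depth', 'fovy', 'cx', 'cy', 'eye', 'attitude']
{'clock': 0.1, 'joint_positions': array([-1.28460375e+00,  3.00417606e-01,  1.52150745e+00,  1.45252669e-06,
        1.32072732e+00, -6.65782170e-02]), 'qvel': array([ 1.90117987e-03, -2.25068287e-04, -6.48517273e-04,  1.56319186e-05,
       -2.13202535e-03,  1.14167790e-03]), 'effort': array([-9.04020835e-04, -5.44383895e+01, -3.62370801e+01, -1.51297895e-04,
        3.06985065e-03,  3.04160119e-05]), 'ee_pos': array([ 189.97928129, -515.94330657,  249.78180466]), 'tool_rot': array([ 0.58021283, -0.57974345,  0.40479819, -0.40421408]), 'ft_force': array([-0.52574087,  0.77652838,  0.32829439]), 'moment': array([-0.01470573,  0.01276134,  0.00450104]), 'grip_width': 85.30333378949139}
```

View pics/top0.png

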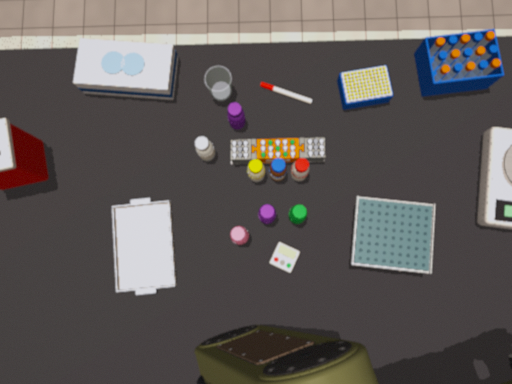

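View pics/side0.png

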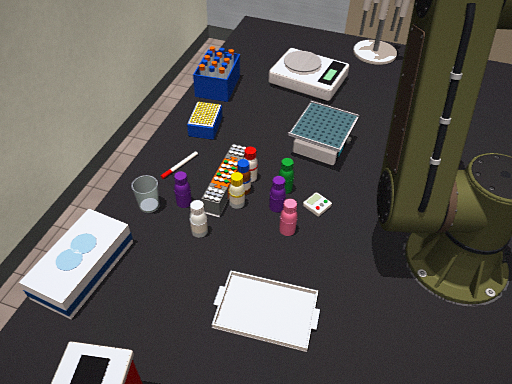

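Top view: the row is at (278,150). The caps are yellow (256,167), blue (278,166) and red (301,165). The white bottle is at (204,148), the timer at (285,257), the tray at (143,246) and the mixer mat at (394,235). Next I measure these.

```bash
cat > h.py <<'E'
import numpy as np,cv2
from scipy.spatial.transform import Rotation as R
def load(n): return dict(np.load(n))
def rays(c):
    q=c["attitude"]; M=R.from_quat([q[1],q[2],q[3],q[0]]).as_matrix()
    h,w=c["depth"].shape; f=h/2/np.tan(np.radians(float(c["fovy"]))/2)
    u,v=np.meshgrid(np.arange(w),np.arange(h))
    return np.stack([(u-c["cx"])/f,(v-c["cy"])/f,np.ones((h,w))],-1)@M.T
def cloud(c): return c["eye"]+rays(c)*c["depth"][...,None]
HUE={"red":[(0,6),(174,180)],"blue":[(100,120)],"yellow":[(24,34)]}
def hmask(c,ranges,s=120,v=60):
    H=cv2.cvtColor(c["image"],cv2.COLOR_BGR2HSV); m=np.zeros(H.shape[:2],bool)
    for a,b in ranges: m|=(H[...,0]>=a)&(H[...,0]<=b)&(H[...,1]>=s)&(H[...,2]>=v)
    return m
def onplane(c,uv,z):
    q=c["attitude"]; M=R.from_quat([q[1],q[2],q[3],q[0]]).as_matrix()
    f=c["depth"].shape[0]/2/np.tan(np.radians(float(c["fovy"]))/2)
    uv=np.atleast_2d(uv).astype(float)
    d=np.c_[(uv[:,0]-c["cx"])/f,(uv[:,1]-c["cy"])/f,np.ones(len(uv))]@M.T
    return c["eye"]+d*((z-c["eye"][2])/d[:,2])[:,None]
def capcentre(P,m,zlo,zhi,r=16):
    """circle of the cap top from cloud points of the top face"""
    p=P[m&(P[...,2]>zlo)&(P[...,2]<zhi)]
    (x,y),rad=cv2.minEnclosingCircle(p[:,:2].astype(np.float32)); return (x,y),rad,p.mean(0),len(p)
E
cat > m.py <<'E'
from h import *
for n in("top","side"):
    c=load(n+"0.npz");P=cloud(c);z=P[...,2]
    print(n,"bench z",np.median(z[200:260,180:220] if n=="top" else z[210:260,350:370]))
    roi=(P[...,0]>250)&(P[...,0]<750)&(abs(P[...,1])<400)
    for k in HUE:
        m=hmask(c,HUE[k])&roi&(z>80)&(z<125)
        print(k,[f"{t:.1f}" for t in np.r_[(lambda r:(*r[0],r[1],*r[2],r[3]))(capcentre(P,m,104,114))]],m.sum())
    def rect(m,lab):
        m=cv2.morphologyEx(m.astype(np.uint8),cv2.MORPH_OPEN,np.ones((2,2)))
        nc,L,S,C=cv2.connectedComponentsWithStats(m)
        for i in range(1,nc):
            if S[i,4]>60:
                p=P[L==i]; r=cv2.minAreaRect(p[:,:2].astype(np.float32))
                print(lab,S[i,4],"px",C[i].round(),"ctr",np.round(r[0],1),"size",np.round(r[1],1),"ang",round(r[2],2),"z",p[:,2].mean().round(1))
    H=cv2.cvtColor(c["image"],cv2.COLOR_BGR2HSV)
    rect(roi&(z>78)&(z<98),"z78-98")
    rect(roi&(z>50)&(z<64)&(P[...,0]>480)&(P[...,1]<150),"row")
    rect(hmask(c,[(7,20)],150,120)&roi&(z>40)&(z<70),"orange")
    rect(roi&(H[...,2]>150)&(H[...,1]<60)&(z<26),"white low")
    rect(roi&(z>102)&(z<116),"captops")
E
python3 m.py
```

```text
top bench z 0.6462141240901929
red ['586.4', '-98.0', '16.6', '586.1', '-97.7', '108.1', '144.0'] 164
blue ['586.8', '-43.3', '15.8', '586.2', '-42.6', '108.2', '134.0'] 151
yellow ['585.8', '10.6', '16.1', '586.0', '10.7', '108.6', '141.0'] 165
z78-98 5477 px [394. 235.] ctr [ 427.7 -224.8] size [412.1 164.4] ang 84.79 z 93.0
row 1794 px [279. 149.] ctr [519.8 -51.5] size [309.2 239.3] ang 0.84 z 61.2
orange 112 px [299. 149.] ctr [628.9 -98.2] size [22.8 62.9] ang 89.57 z 55.1
orange 98 px [258. 150.] ctr [636.3   6.4] size [46.5 21.2] ang 1.99 z 55.1
white low 5239 px [144. 247.] ctr [411.3 180.4] size [240.1 378.9] ang 3.37 z 9.1
white low 542 px [285. 258.] ctr [373.1 -54.5] size [67.6 59.1] ang 62.81 z 25.3
captops 146 px [235. 109.] ctr [735.6  50. ] size [27.4 58. ] ang 61.13 z 105.1
captops 148 px [203. 143.] ctr [642. 135.] size [29.2 29. ] ang 2.02 z 106.1
captops 145 px [279. 165.] ctr [589.9 -50.9] size [28.2 46.2] ang 30.89 z 105.0
captops 148 px [303. 165.] ctr [494.3 -56.7] size [ 31.3 272.5] ang 64.48 z 109.6
captops 146 px [256. 166.] ctr [591.8   9. ] size [42.6 28
[... 852 characters left out ...]
2.] ctr [386.2 510.4] size [238.5 599.9] ang 4.22 z 10.9
captops 82 px [251. 152.] ctr [ 584.5 -151.2] size [ 27.1 139.4] ang 4.87 z 102.3
captops 90 px [288. 163.] ctr [ 479.  -140.1] size [ 28.3 136.2] ang 9.72 z 101.9
captops 92 px [244. 164.] ctr [577.  -53.2] size [53.5 27.9] ang 67.09 z 104.9
captops 98 px [181. 177.] ctr [729.4  14.2] size [ 27.5 123.5] ang 13.81 z 102.9
captops 99 px [238. 178.] ctr [582.9   1.2] size [26.6 54.6] ang 15.81 z 104.4
captops 98 px [280. 181.] ctr [466.9 -34.1] size [71.5 25.2] ang 77.57 z 104.3
captops 118 px [198. 206.] ctr [648.  111.2] size [27.  84.7] ang 22.92 z 103.2
captops 115 px [291. 205.] ctr [417.4   9.1] size [120.8  28.5] ang 84.02 z 101.1
```

```bash
python3 -c "
import cv2,numpy as np
a=cv2.imread('pics/top0.png')[95:275,190:340];b=cv2.imread('pics/side0.png')[130:280,120:345]
a=cv2.resize(a,None,fx=2.5,fy=2.5,interpolation=2);b=cv2.resize(b,None,fx=1.8,fy=1.8,interpolation=2)
o=np.zeros((450,800,3),np.uint8);o[:a.shape[0],:375]=a;o[:b.shape[0],385:385+b.shape[1]]=b;cv2.imwrite('pics/crop.png',o)"
```

```text
(no output)
```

View pics/crop.png

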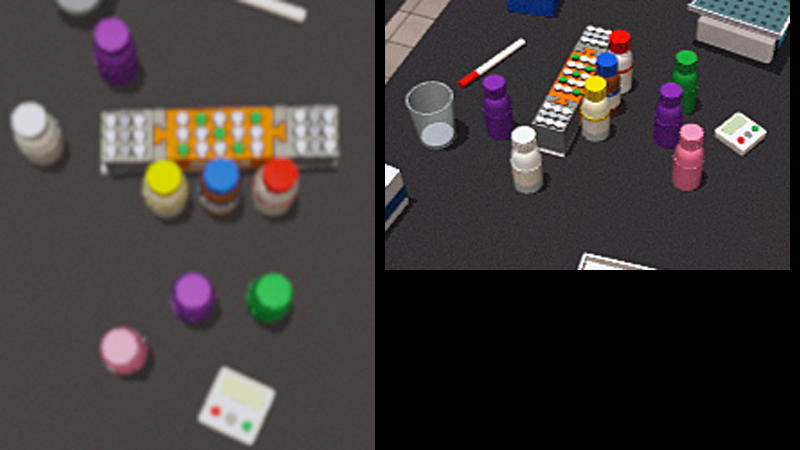

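The crop confirms it: yellow, blue and red stand directly in front of the orange rack. The green, pink, purple and white bottles are the look-alikes and the one to leave. Next I fit the rectangles, with depth speckle filtered out.

```bash
cat > m2.py <<'E'
from h import *
def comp(m,px):
    m=cv2.morphologyEx(m.astype(np.uint8),cv2.MORPH_OPEN,np.ones((3,3)))
    nc,L=cv2.connectedComponents(m); return (L==L[px[1],px[0]]) if L[px[1],px[0]] else None
def rect(c,m,z):
    cn=max(cv2.findContours(m.astype(np.uint8),0,cv2.CHAIN_APPROX_NONE)[0],key=cv2.contourArea)[:,0]
    p=onplane(c,cn,z)[:,:2]; r=cv2.minAreaRect(p.astype(np.float32)); return np.round(r[0],1),np.round(r[1],1),round(r[2],2)
def edges(c,m,z):
    """sub-rect lines: robust line fit of each of 4 sides"""
    cn=max(cv2.findContours(m.astype(np.uint8),0,cv2.CHAIN_APPROX_NONE)[0],key=cv2.contourArea)[:,0]
    p=onplane(c,cn,z)[:,:2].astype(np.float32); b=cv2.boxPoints(cv2.minAreaRect(p))
    out=[]
    for i in range(4):
        a,d=b[i],b[(i+1)%4]; t=(d-a)/np.linalg.norm(d-a); n=np.array([-t[1],t[0]])
        s=(p-a)@t; e=abs((p-a)@n); k=(e<6)&(s>8)&(s<np.linalg.norm(d-a)-8)
        vx,vy,x,y=cv2.fitLine(p[k],cv2.DIST_HUBER,0,.01,.01).ravel()
        out.append((np.round([x,y],1).tolist(),round(float(np.degrees(np.arctan2(vy,vx))%180),2),int(k.sum())))
    return out
for n,pts in(("top",dict(mix=(394,235),row=(279,145),tray=(143,246),tim=(285,258))),("side",dict(mix=(326,127),row=(222,180),tray=(268,312),tim=(317,204)))):
    c=load(n+"0.npz"); c["depth"]=cv2.medianBlur(c["depth"],3) ;P=cloud(c);z=P[...,2];H=cv2.cvtColor(c["image"],cv2.COLOR_BGR2HSV)
    M=dict(mix=(comp((z>80)&(z<100),pts["mix"]),90),row=(comp((z>48)&(z<66)&(P[...,0]>602),pts["row"]),58),
      tray=(comp((H[...,2]>120)&(H[...,1]<60)&(z<26),pts["tray"]),18),tim=(comp((H[...,2]>130)&(H[...,1]<90)&(z<30),pts["tim"]),18))
    mat=comp(hmask(c,[(80,105)],40,40)&(z>80)&(z<100),pts["mix"])
    M["mat"]=(mat,90)
    for k,(m,zz) in M.items():
        if m is None: print(n,k,None); continue
        print(n,k,m.sum(),rect(c,m,zz)); 
        if k in("mix","row","mat","tray"): print("   ",edges(c,m,zz))
    g=hmask(c,[(7,20)],150,120)&(z>30)&(z<70)
    q=np.argwhere(g)[:,::-1]; w=onplane(c,q,56); w=w[(w[:,0]>600)&(w[:,0]<670)]; print(n,"orange y range",np.percentile(w[:,1],[.5,2,98,99.5]).round(1),"x",np.percentile(w[:,0],[1,99]).round(1))
    for k in HUE:
        m=hmask(c,HUE[k])&(z>104)&(z<112)&(P[...,0]<610)&(P[...,0]>550)
        q=np.argwhere(m)[:,::-1]; w=onplane(c,q,108)[:,:2].astype(np.float32); (a,b),r=cv2.minEnclosingCircle(w); print(n,k,w.mean(0).round(1),(round(a,1),round(b,1)),round(r,1))
E
python3 m2.py
```

```text
top mix 5518 (array([ 422.2, -304.3]), array([182. , 159.4]), 82.9)
    [([410.8999938964844, -393.5], 172.9, 63), ([500.0, -314.5], 82.86, 72), ([440.70001220703125, -216.0], 173.06, 62), ([344.29998779296875, -294.8999938964844], 82.79, 73)]
top row 1917 (array([637.7, -44.1]), array([ 51.5, 230.3]), 0.24)
    [([613.4000244140625, -46.0], 90.22, 87), ([641.2000122070312, -157.5], 177.93, 14), ([662.2000122070312, -48.79999923706055], 90.1, 87), ([636.0, 70.69999694824219], 179.57, 14)]
top tray 5472 (array([407.4, 295.7]), array([240.3, 150.3]), 4.59)
    [([289.29998779296875, 282.1000061035156], 93.16, 24), ([411.79998779296875, 221.89999389648438], 4.61, 87), ([525.5999755859375, 306.29998779296875], 95.44, 22), ([384.1000061035156, 368.0], 4.66, 89)]
top tim 583 (array([373.3, -55.4]), array([60.1, 60.2]), 62.82)
top mat 4547 (array([ 421.7, -304.1]), array([165.5, 144.5]), 82.76)
    [([410.8999938964844, -385.0], 172.84, 55), ([492.20001220703125, -313.1000061035156], 82.79, 65), ([431.29998779296875, -223.0], 172.8, 55), ([351.29998779296875, -295.3999938964844], 82.78, 66)
[... 851 characters left out ...]
.0], 94.88, 24), ([407.5, 222.8000030517578], 4.63, 94), ([522.4000244140625, 304.0], 95.36, 22), ([378.70001220703125, 372.20001220703125], 4.5, 102)]
side tim 353 (array([370.4, -51.3]), array([65.2, 61.5]), 64.27)
side mat 1731 (array([ 418.5, -306.7]), array([168.9, 148.1]), 82.76)
    [([407.70001220703125, -388.20001220703125], 172.52, 40), ([490.79998779296875, -314.0], 82.8, 28), ([428.6000061035156, -224.89999389648438], 172.99, 42), ([346.79998779296875, -294.8999938964844], 82.81, 30)]
side orange y range [-108.1 -106.1   18.7   20.4] x [605.1 659.1]
side red [580.8  13.7] (575.3, 228.5) 341.8
side blue [583.6 -42.7] (584.5, -42.5) 17.0
side yellow [582.4  10.5] (582.9, 10.5) 15.9
```

```bash
cat > act.py <<'E'
import numpy as np
from rig import bot
from scipy.spatial.transform import Rotation as R
def down(deg):
    c,s=np.cos(np.radians(deg)),np.sin(np.radians(deg))
    q=R.from_matrix(np.array([[c,0,-s],[s,0,c],[0,-1,0]])).as_quat(); return q[[3,0,1,2]]
GRIPZ=104; UP=250
ROW=0.2; TRAY=(406,297); TYAW=4.6; MIX=np.array([420,-304.5]); MYAW=-7.1; RACK=np.array([635.3,-43.7])
SPOT={"red":(584.8,-97.6),"blue":(585.0,-42.8),"yellow":(584.4,10.7)}
d=np.array([np.cos(np.radians(TYAW)),np.sin(np.radians(TYAW))])
BAY={k:tuple(np.array(TRAY)+o*d) for k,o in(("red",60),("blue",0),("yellow",-60))}
# equivalent yaws (half turn), chosen near each other for joint 6
def best(xy,z,deg):
    J=bot.read_state()["joint_positions"]; c=[]
    for a in(deg,deg+180,deg-180):
        j=bot.ik([*xy,z],down(a))
        if j is not None: c.append((abs(np.array(j)[5]),a))
    return min(c)[1]
def show(t):
    s=bot.read_state(); print(t,"t",round(s["clock"],1),"p",s["ee_pos"].round(1),"w",round(s["grip_width"],1),"F",s["ft_force"].round(1))
def go(xy,z,deg): bot.move_to([*xy,z],down(best(xy,z,deg)))
def line(xy,z,v,f=None): return bot.servo_line([*xy,z],speed=v,until_force=f)
def pick(xy,z,deg,grip,up=UP,opening=70):
    bot.move_gripper(opening); go(xy,up,deg); line(xy,z+25,250); line(xy,z,60)
    bot.move_gripper(0,grip); show("gripped"); line(xy,z+20,60); line(xy,up,200); show("lifted")
def place(xy,z,deg,up=UP,opening=60):
    go(xy,up,deg); line(xy,z+12,200); bot.dwell(.2); hit=line(xy,z-4,15,4); show(f"down hit={hit}")
    bot.move_gripper(opening); line(xy,z+20,60); line(xy,up,300)
def snap(tag):
    import cv2
    for n in("top","side"):
        c=bot.read_camera(n); cv2.imwrite(f"pics/{n}{tag}.png",c["image"]); np.savez(f"{n}{tag}.npz",**c)
E
python3 - <<'E'
from act import *
print(R.from_quat(bot.read_state()["tool_rot"][[1,2,3,0]]).as_matrix().round(2))
for nm,xy,z,a in [(k,SPOT[k],z,ROW) for k in SPOT for z in(UP,GRIPZ)]+[(k,BAY[k],z,TYAW+90) for k in BAY for z in(UP,GRIPZ+4)]+[("rack",RACK,z,ROW) for z in(40,UP)]+[("mix",MIX,z,MYAW) for z in(126,280)]:
    print(nm,z,[(b,None if (j:=bot.ik([*xy,z],down(b))) is None else np.round(j,2)[[0,5]]) for b in(a,a+180)])
pick(SPOT["red"],GRIPZ,ROW,35)
snap(1)
E
```

```text
[[ 0.35 -0.    0.94]
 [-0.94  0.    0.35]
 [-0.   -1.    0.  ]]
red 250 [(0.2, array([-0.23, -0.23])), (180.2, None)]
red 104 [(0.2, array([-0.23, -0.23])), (180.2, None)]
blue 250 [(0.2, array([-0.14, -0.14])), (180.2, None)]
blue 104 [(0.2, array([-0.14, -0.14])), (180.2, None)]
yellow 250 [(0.2, array([-0.04, -0.05])), (180.2, None)]
yellow 104 [(0.2, array([-0.04, -0.05])), (180.2, None)]
red 250 [(94.6, array([ 0.51, -1.14])), (274.6, array([0.51, 2.  ]))]
red 108 [(94.6, array([ 0.51, -1.14])), (274.6, array([0.51, 2.  ]))]
blue 250 [(94.6, array([ 0.56, -1.09])), (274.6, array([0.56, 2.05]))]
blue 108 [(94.6, array([ 0.56, -1.09])), (274.6, array([0.56, 2.05]))]
yellow 250 [(94.6, array([ 0.62, -1.03])), (274.6, array([0.62, 2.11]))]
yellow 108 [(94.6, array([ 0.62, -1.03])), (274.6, array([0.62, 2.11]))]
rack 40 [(0.2, array([-0.13, -0.13])), (180.2, None)]
rack 250 [(0.2, array([-0.13, -0.13])), (180.2, None)]
mix 126 [(-7.1, array([-0.7 , -0.57])), (172.9, None)]
mix 280 [(-7.1, array([-0.7 , -0.57])), (172.9, None)]
gripped t 4.1 p [585.  -97.7 104.4] w 30.5 F [-0.6  0.2  4.1]
lifted t 5.4 p [584.4 -97.5 248.5] w 30.7 F [-0.6  0.1 -1.7]
```

View pics/side1.png

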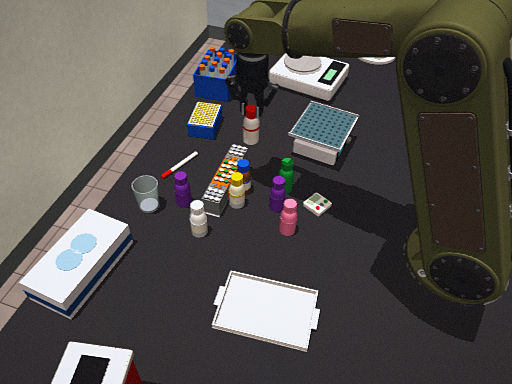

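Side view: the red bottle hangs upright in the gripper at (251,125), and its neighbours are undisturbed. I'll move all three to the tray.

```bash
python3 - <<'E'
from act import *
place(BAY["red"],GRIPZ+4.5,TYAW+90)
for k in("blue","yellow"):
    pick(SPOT[k],GRIPZ,ROW,35)
    if bot.read_state()["grip_width"]<25: raise SystemExit("missed "+k)
    place(BAY[k],GRIPZ+4.5,TYAW+90)
go((450,150),330,TYAW+90); go((400,-300),330,ROW); snap(2); show("end")
E
```

```text
down hit=True t 8.8 p [465.8 301.9 108.4] w 30.9 F [-0.5  1.4  5.7]
gripped t 13.5 p [585.3 -42.8 104.4] w 30.9 F [0.3 0.  2.8]
lifted t 14.8 p [584.6 -42.7 248.4] w 30.8 F [-0.9 -0.3 -2.2]
down hit=True t 18.0 p [406.1 297.1 108.4] w 30.8 F [0.8 0.1 5.6]
gripped t 22.6 p [584.6  10.7 104.4] w 30.7 F [-0.2 -0.5  3. ]
lifted t 23.9 p [584.   10.7 248.5] w 30.6 F [-0.5 -0.4 -2.4]
down hit=True t 27.0 p [346.3 292.3 108.3] w 30.9 F [-0.8  0.4  5.4]
end t 31.0 p [ 400.5 -299.2  330. ] w 59.7 F [ 0.6 -0.3 -0.7]
```

View pics/side2.png

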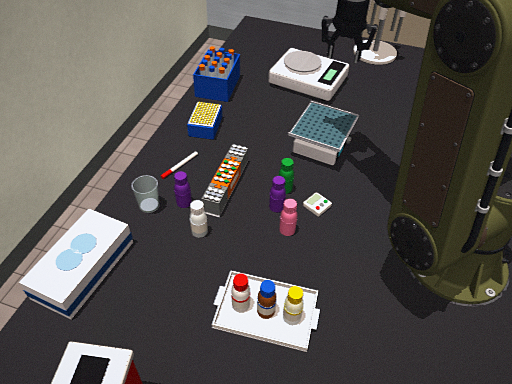

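View pics/top2.png

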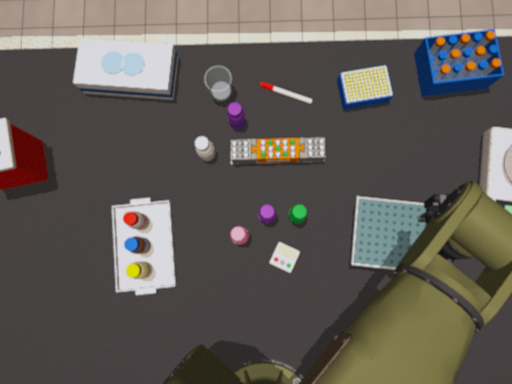

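Both views show the three bottles upright in the tray, with caps at top-view (130,219), (132,244) and (134,271). The row is now unobstructed. I'll use the known placements to find the camera bias, then re-measure the row.

```bash
cat > m3.py <<'E'
from h import *
from m2 import comp,rect,edges
def caps(tag,n,lo,hi,ztop):
    c=load(f"{n}{tag}.npz"); c["depth"]=cv2.medianBlur(c["depth"],3); z=cloud(c)[...,2]; P=cloud(c); o={}
    for k in HUE:
        m=hmask(c,HUE[k])&(z>ztop-5)&(z<ztop+5)&(P[...,0]>lo[0])&(P[...,0]<hi[0])&(P[...,1]>lo[1])&(P[...,1]<hi[1])
        w=onplane(c,np.argwhere(m)[:,::-1],ztop)[:,:2].astype(np.float32)
        if len(w)<20: o[k]=None; continue
        o[k]=(cv2.minAreaRect(w)[0],w.mean(0).round(1))
    return o
if __name__=="__main__":
    from act import BAY
    for n in("top","side"):
        o=caps(2,n,(320,260),(500,330),112)
        for k in o: print(n,k,"bay err",(np.array(o[k][0])-BAY[k]).round(1),(o[k][1]-BAY[k]).round(1))
        o=caps(0,n,(550,-120),(610,30),108)
        print(n,{k:(np.round(v[0],1).tolist(),v[1].tolist()) for k,v in o.items()})
        c=load(n+"2.npz"); c["depth"]=cv2.medianBlur(c["depth"],3);P=cloud(c);z=P[...,2]
        m=comp((z>48)&(z<68)&(P[...,0]>590)&(P[...,1]<90)&(P[...,1]>-190),(279,145) if n=="top" else (222,180))
        print(n,"row",rect(c,m,57),edges(c,m,57))
        g=hmask(c,[(7,20)],150,120); q=np.argwhere(g)[:,::-1]; w=onplane(c,q,56)
        w=w[(w[:,0]>600)&(w[:,0]<670)&(w[:,1]<40)&(w[:,1]>-130)]; print("orange",np.percentile(w[:,1],[1,99]),np.percentile(w[:,0],[1,99]))
E
python3 m3.py | sed -n '/bay err/,$p'
```

```text
top red bay err [1.2 0.2] [ 0.8 -0. ]
top blue bay err [0.9 0.2] [1.2 0.1]
top yellow bay err [1.7 0.6] [1.5 0.1]
top {'red': ([585.1, -97.2], [586.2999877929688, -97.5999984741211]), 'blue': ([586.2, -42.5], [586.2999877929688, -42.70000076293945]), 'yellow': ([586.1, 10.0], [586.0999755859375, 10.800000190734863])}
top row (array([638.1, -44.2]), array([ 51.3, 230.5]), 0.24) [([613.7999877929688, -46.79999923706055], 90.1, 87), ([641.2000122070312, -157.60000610351562], 177.94, 14), ([662.5, -48.79999923706055], 90.1, 87), ([636.5, 70.80000305175781], 179.57, 14)]
orange [-106.1403869    19.00335113] [609.97802286 664.2540833 ]
side red bay err [-1.6  2.3] [-2.5  2.2]
side blue bay err [-1.   2.6] [-1.8  2.4]
side yellow bay err [-0.7  0.4] [-1.2  0.9]
side {'red': ([582.2, -96.8], [582.0, -96.5999984741211]), 'blue': ([583.3, -43.0], [583.4000244140625, -42.599998474121094]), 'yellow': ([581.9, 11.0], [582.0, 11.0])}
side row (array([632.6, -41.3]), array([ 52.8, 237.2]), 0.11) [([608.0, -37.20000076293945], 90.12, 53), ([634.9000244140625, -157.89999389648438], 179.74, 12), ([657.7999877929688, -38.400001525878906], 90.15, 52), ([632.0, 75.5999984741211], 179.41, 13)]
orange [-107.0917335    19.06638274] [610.26311775 661.26369378]
```

```bash
python3 - <<'E'
from act import *
RACK=np.array([635.8,-43.6])
bot.move_gripper(80); go(RACK,UP,.12); line(RACK,70,250); line(RACK,40,50); show("at rack")
bot.move_gripper(0,30); show("grip30")
bot.move_gripper(0,60); bot.dwell(.3); show("grip60")
line(RACK,48,20); show("up8"); line(RACK,110,60); show("free")
line(RACK,UP+30,200); show("lifted"); snap(3)
E
```

```text
at rack t 34.3 p [635.9 -43.6  40.1] w 80.4 F [ 0.4 -0.6  0.4]
grip30 t 34.7 p [636.2 -43.6  40.5] w 49.8 F [1.2 0.2 3.2]
grip60 t 35.2 p [636.2 -43.6  40.6] w 49.0 F [0.3 0.5 5.6]
up8 t 35.8 p [636.1 -43.6  47.9] w 49.4 F [ 4.8  0.5 -0.4]
free t 37.0 p [635.5 -43.6 109.5] w 49.2 F [ 0.9  0.6 -2.4]
lifted t 38.0 p [635.5 -43.6 278.5] w 49.1 F [-0.4 -0.2 -3.3]
```

View pics/side3.png

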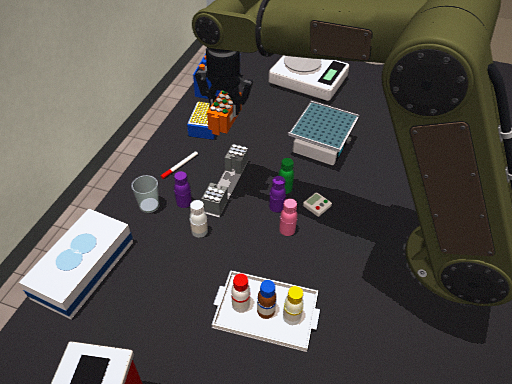

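The rack came out cleanly. It hangs level at (222,112), and the grey end racks are unmoved. Next I place it on the mat.

```bash
python3 - <<'E'
from act import *
MIX=np.array([420.5,-304.8])
go(MIX,UP+30,MYAW); line(MIX,142,200); bot.dwell(.3); hit=line(MIX,121,15,4); show(f"down {hit}")
bot.move_gripper(80); line(MIX,175,80); line(MIX,UP+30,300)
go((500,0),330,ROW); go((450,150),330,TYAW+90); snap(4); show("end")
E
cat > m4.py <<'E'
from h import *
from m2 import comp,rect,edges
import sys
tag=sys.argv[1]
for n in("top","side"):
    c=load(f"{n}{tag}.npz"); c["depth"]=cv2.medianBlur(c["depth"],3);P=cloud(c);z=P[...,2]
    m=(z>133)&(z<154)&(abs(P[...,0]-420)<70)&(abs(P[...,1]+304)<90)
    print("rect",n,rect(c,m,144),"z",np.percentile(z[m],[5,50,95]).round(1))
    g=hmask(c,[(7,20)],150,110)&(z>95)&(z<154)&(abs(P[...,0]-420)<70)&(abs(P[...,1]+304)<90); print("orange top",rect(c,g&(z>137),142),edges(c,g&(z>137),142))
    a,b=(P[m&(P[...,1]>-304)][:,2].mean(),P[m&(P[...,1]<-304)][:,2].mean()); print("z left/right",a.round(1),b.round(1))
E
python3 m4.py 4 | grep -E "^(rect|orange|z )"
python3 -c "
import cv2,numpy as np
a=cv2.imread('pics/top4.png')[180:290,335:450];b=cv2.imread('pics/side4.png')[75:185,265:380]
cv2.imwrite('pics/crop4.png',np.hstack([cv2.resize(i,(400,380),interpolation=2) for i in(a,b)]))"
```

```text
down True t 41.4 p [ 420.5 -304.8  126.6] w 49.2 F [-1.1  0.8  6.2]
end t 45.6 p [450.2 149.4 329.9] w 80.0 F [-0.1 -0.1 -0.6]
rect top (array([ 420.9, -303.5]), array([128.8,  50.2]), 83.25) z [140.  143.1 147.3]
orange top (array([ 416.6, -337.7]), array([57.3, 48.3]), 82.62) [([413.3999938964844, -365.0], 178.19, 11), ([440.29998779296875, -334.29998779296875], 79.61, 32), ([416.70001220703125, -312.6000061035156], 172.6, 18), ([394.6000061035156, -332.5], 83.63, 22)]
z left/right 143.4 143.5
rect side (array([ 415. , -301.1]), array([143. ,  52.4]), 82.57) z [136.1 143.7 147.3]
orange top (array([ 416.4, -303.7]), array([134.1,  49.5]), 83.09) [([409.6000061035156, -367.8999938964844], 155.36, 5), ([438.5, -302.20001220703125], 81.52, 8), ([423.0, -239.6999969482422], 12.14, 6), ([394.0, -301.0], 82.88, 45)]
z left/right 142.6 143.8
```

View pics/crop4.png

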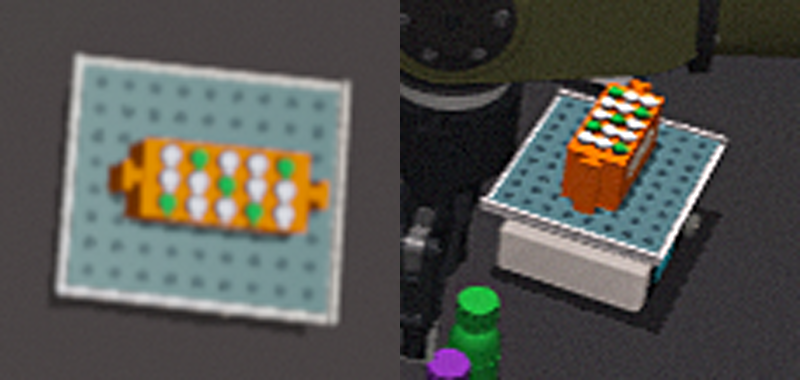

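The rack stands level, squared and centred on the mat: (420.9,-303.5) against a mat centre of (421.7,-304.1) in the same camera, with yaw within 0.5°. Next I return the bottles.

```bash
python3 - <<'E'
from act import *
for k in("red","blue","yellow"):
    pick(BAY[k],GRIPZ+4.4,TYAW+90,35)
    if bot.read_state()["grip_width"]<25: raise SystemExit("missed "+k)
    place(SPOT[k],GRIPZ+.5,ROW)
go((450,150),330,TYAW+90); go((400,-300),330,ROW); snap(5); show("end")
E
python3 - <<'E' | grep "^R"
from m3 import *
for n in("top","side"):
    a=caps(0,n,(550,-120),(610,30),108);b=caps(5,n,(550,-120),(610,30),108)
    for k in a: print("R",n,k,"moved",np.round(np.array(b[k][0])-a[k][0],1),b[k][1]-a[k][1])
E
```

```text
gripped t 48.2 p [466.  301.9 108.8] w 30.8 F [-1.1  0.8  3.2]
lifted t 49.5 p [465.4 301.6 248.5] w 30.4 F [-0.4  0.  -0.4]
down hit=True t 52.8 p [584.9 -97.6 104.8] w 30.9 F [-0.2  0.2  4.9]
gripped t 57.7 p [406.2 297.2 108.8] w 30.8 F [0.2 1.  4.7]
lifted t 59.0 p [405.6 296.7 248.7] w 30.7 F [-0.3 -0.4 -2.4]
down hit=True t 62.2 p [585.1 -42.8 104.8] w 31.0 F [0.2 0.5 4.6]
gripped t 67.0 p [346.4 292.3 108.8] w 31.0 F [0.1 0.4 4.1]
lifted t 68.3 p [345.8 291.9 248.7] w 30.9 F [-1.1  0.2 -1.4]
down hit=True t 71.5 p [584.5  10.7 104.8] w 30.7 F [-0.8  0.2  5.4]
end t 75.9 p [ 400.5 -299.3  330.1] w 60.2 F [ 0.  -0.1 -0.3]
R top red moved [ 1.2 -0. ] [-0.2000122   0.09999847]
R top blue moved [-1.8 -0.5] [-1.0999756  0.       ]
R top yellow moved [-0.6  1.7] [-0.39996338  0.39999962]
R side red moved [-0.7  1.9] [-0.2999878  0.5      ]
R side blue moved [-0.7  1.8] [-1.1000366   0.79999924]
R side yellow moved [-0.  0.] [ 0.09997559 -0.3000002 ]
```

View pics/side5.png

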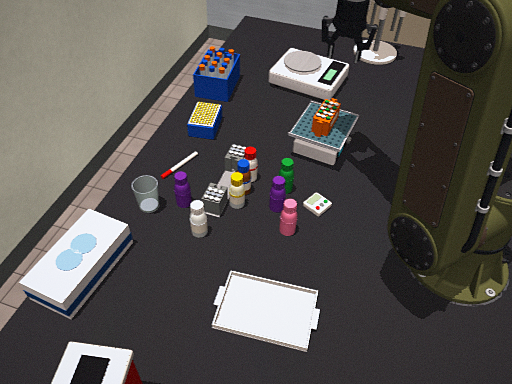

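View pics/top5.png

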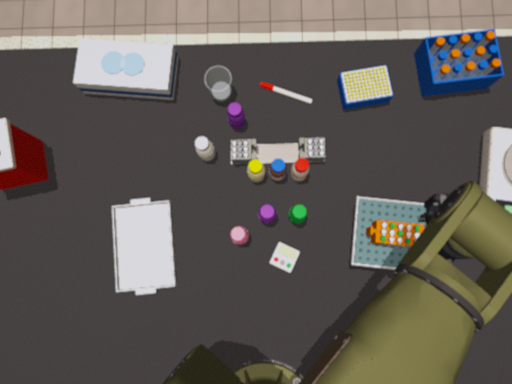

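Both views show all three bottles upright within about 1 mm of their start spots, the rack on the mixer, and everything else unmoved. The gripper is clear, so I'm handing in.

```bash
python3 -c "
from rig import bot
print(bot.finish_job(), bot.read_state()['clock'])"
```

```text
the job is handed in; nothing more can be done
the job is handed in; nothing more can be done
```

The job is done and handed in, at about 76 s of the allowed 125 s. I stood the red, blue and yellow bottles in the tray, lifted the orange rack straight up out of its row and set it on the mixer mat. I then put each bottle back where it stood.

- **Bottles:** comparing start and end pictures, the mean cap positions moved 0 to 1.4 mm, with blue the most. The cruder rectangle-centre measure scattered up to about 2 mm. All three stand upright.
- **Rack:** it stands level, about 1 mm from the mat centre and squared to within about 0.5°. I measured that in the top camera just after placing it. In the side camera the rack's position came out up to about 6 mm off centre, but its masks there take in the rack's side faces, so I relied on the top view.
- **Camera disagreement:** the two cameras differed by about 3 mm in x. I checked both against the known bottle placements in the tray and corrected the rack and mixer positions for it.
- **Left in place:** the white-capped bottle, timer and look-alike bottles look unmoved in the last pictures; I did not measure them.

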